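# Seal the long instrument housing

## Robot

A 6-joint arm with a two-finger parallel gripper is mounted at the origin on the work surface. World frame = base frame: x ahead of the robot, y to its left, z up, the work surface at z = 0. Lengths are in mm, angles in rad, forces in N, time in s.
With the tool pointing down it reaches from about 300 to 775 mm from the base axis. Payload 14.6 kg.
Tool frame: the origin (TCP) lies midway between the tips of the shut fingers; the grasp point (between the pads) lies 19 mm behind it; y points along the fingers, z is the direction in which the jaws open and shut, and the axes are right-handed (so a half turn about y gives the same grasp; the last joint's range is limited). The gripper opens to 94 mm and grips with 3 to 60 N. Pads are 16 mm wide; open, the fingers measure 119 mm over their backs; the gripper's body (75 mm by 177 mm) begins 78 mm behind the grasp point.
Start: joints at [-1.287, 0.3, 1.521, -0, 1.321, -0.067], TCP at [189, -516.496, 166.846] pointing down, gripper open.
Joint ranges: [-3.03, 3.03], [-0.79, 2.21], [0.23, 2.52], [-1.04, 4.18], [0, 3.07], [-2.55, 2.55]. Speed limits (rad/s): [2.22, 2.22, 2.57, 3.14, 3.14, 3.14].

## Interface

Orientations are given as [roll, pitch, yaw] about the fixed x, y, z axes, in that order (R = Rz(yaw) Ry(pitch) Rx(roll)).
In Python, from cell import manip gives the robot as it stands.
- The arm moves only by the tool play_rows, never from a script. Its argument "series" is a list of rows, each a list of 3 entries, a list of its own where there are three numbers: the shift along the tool's x, y, z in m, then the turn about the tool's y in rad, then the closure, from 0 (fully open) to 1 (shut). In form: [[[dx, dy, dz], twist, grip], ...]. A call has 1 to 20 rows; each row is the pose to reach, as a shift and turn from the pose measured when the call began, along the tool's axes at that moment; what a row does not reach only later rows make up. A row lasts 1/10 s, in which the tool goes at most 50 mm and 8.59 degrees, less where a joint would pass 70% of its speed; a pose out of reach is approached as far as the arm can. A call with a gripper value outside its range is refused whole. The fingers move at their own pace and stop on an object; "squeeze" is the grip in N (left out, the last holds). Time passes only in rows, so rows that repeat a pose let the fingers close. It gives the time, the measured TCP pose, the force and the opening at its end, in the units of the state.
- manip.read_state(): the state, without advancing time (a new reading comes with each control period).
- manip.camera(name): name is "side" or "top" or "wrist"; returns the picture (400x640x3 uint8, red, green, blue); there is no depth.
- manip.camera_params(name): a dict with "K" (3x3 intrinsics, pixels), "dist_coeffs" ([k1, k2, p1, p2, k3] as OpenCV has them; the pictures are not rectified), "rvec" (rotation vector, rad) and "tvec" (3), from world to camera coordinates, as OpenCV has them. Camera axes: x right, y down, z forward; pixel columns grow to the right and rows downward; lengths in mm; the calibration is good to about 2 mm. A picture is of the moment at which its call begins: read the wrist's pose just before it. camera_params takes no time and is no camera call; for the wrist camera it gives the pose at the moment of the call.
- manip.sign_off(): hands the job in, once; it reports no verdict.
The state is a dict: "clock": time; "joints": joint angles; "qd": joint speeds; "effort": joint torques, N m; "eef_pos": TCP position; "eef_rot": TCP orientation; "wrist_force": force on the tool from outside, world axes, zero at the start; "moment": the same for the moment, N m; "finger_gap": finger opening in mm.
Only numpy, scipy, OpenCV 4.12 (cv2) and the standard library are available. Lean on these libraries where they do the work, as an engineer would, in place of code of your own. Each camera call takes 0.05 s, during which the arm holds its last target. There are 200 camera calls.

## Task

On the repair bench two gasketed instrument housings wait with their lids laid on loosely. Seal the long rectangular one: press its lid down one corner after another, until it sits flat and fully home all round. Leave the square housing's lid as it is; it is still being worked on.

Things in the scene. Friction and masses are not known exactly. Their poses are not given: they have to be found in the camera images.
- long_housing: Fixed grey housing, 130 mm in x, 180 in y, 70 high, walls 14; origin at the centre of its underside on the bench, z up; two black glands on its +x side. On the rim corners, centred at x = +-58, y = +-83 mm, 12 mm square gasket pads carry the lid. Each stands 8.5 mm proud of the rim, yields at about 10 N, sinks 7 mm to a firm stop and stays where pressed.
- long_lid: Its lid: loose flat aluminium plate 130 x 180 x 8 mm, axes as the housing's, dark spot near each corner, kept centred by a lip; origin at the centre of the plate's underside, 78.5 mm above the bench while loose, 71.5 when home. 10 to 20 N over one pad sends that corner down; the far one rocks up, and the lid lies flat only once all four are pressed.
- square_lid: The other lid: a loose square aluminium plate 130 x 130 x 8 mm on a square grey housing (130 x 130 x 70 mm) of the same make; origin at the centre of the plate's underside, 78.5 mm above the bench. To be left alone.
Not all that is in view belongs to the job. What is shaped like the long_lid but blue is not meant.

How it is judged:
By the outcome, as a careful person would: the job done as asked, in the order asked, and still so for the second after the job is handed in, with the robot touching nothing.
It also fails if it takes over 42 s, if anything falls off the work surface, if the arm or the gripper's body presses on something with over 40 N, if the wrist force passes 120 N, or if a joint passes its speed limit or range.

## Working session

There is one attempt and no reset: what is moved stays moved. The work goes in short steps, Python scripts to look and compute and a tool call to move; the robot and the scene stay as the last step left them, time stands still between calls to the robot, and variables do not carry over. Pictures are saved under pics/ and viewed, about 8 in all and at most 12, crops included, and the job is handed in when it is done.

Besides the shell and the picture viewer there is one more tool, called after "Request:" by a JSON object that holds its "method" and its "body", one argument or row to a line. play_rows: Moves the arm, as the interface text tells. Its arguments: {"type":"object","properties":{"series":{"type":"array","items":{"type":"array"}},"squeeze":{"type":"number"}},"required":["series"]}

```bash
mkdir -p pics; python3 - <<'E'
from cell import manip
import cv2
s=manip.read_state(); print(s)
for n in ("top","side"):
    cv2.imwrite(f"pics/{n}0.png",manip.camera(n)[:,:,::-1])
E
```

```text
{'clock': 0.0, 'joints': array([-1.28659973e+00,  3.00521966e-01,  1.52157387e+00, -2.34454646e-05,
        1.32066939e+00, -6.66039270e-02]), 'qd': array([ 0.00119893, -0.00075801,  0.00046493,  0.00181924,  0.00055331,
        0.00222301]), 'effort': array([-2.98455932e-03, -5.31811988e+01, -3.52745640e+01,  7.07150088e-02,
        2.43874040e-02, -8.84358724e-05]), 'eef_pos': array([ 188.91210139, -516.22102012,  166.26149593]), 'eef_rot': array([-1.57196781e+00,  5.53816623e-05, -2.79078634e+00]), 'wrist_force': array([-0.79510655,  0.62839302,  0.06822278]), 'moment': array([-0.00263694,  0.03689653,  0.00773547]), 'finger_gap': 94.1959503308038}
```

View pics/top0.png

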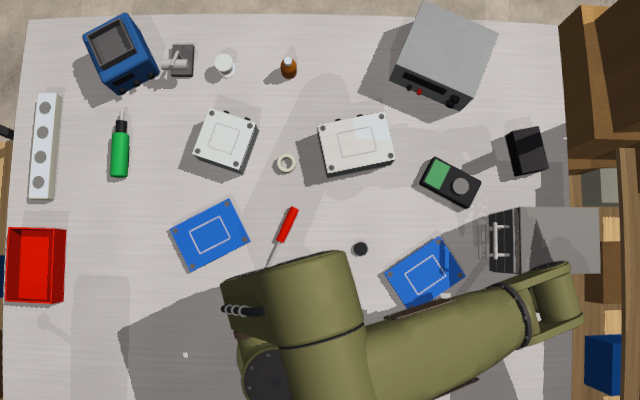

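View pics/side0.png

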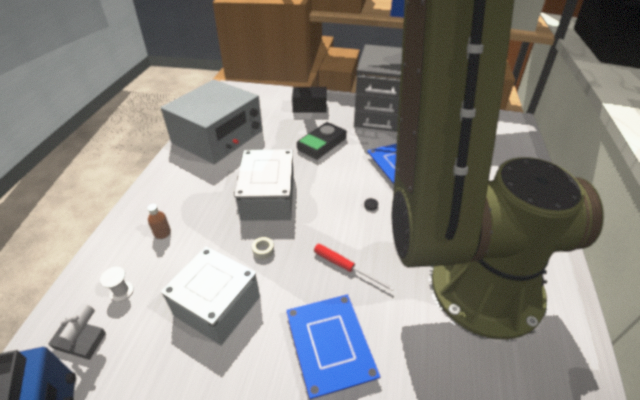

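The top view shows the long white lid at about (357,143) with four dark corner spots. The square lid is at (226,139), and the blue plates at (208,235) and (424,275) are decoys. Next I measure the long lid.

```bash
cat > h.py <<'E'
import numpy as np, cv2
from cell import manip
def cast(n,uv,z):
    p=manip.camera_params(n); K=np.array(p["K"]);R=cv2.Rodrigues(np.array(p["rvec"],float))[0];t=np.array(p["tvec"],float).ravel()
    q=cv2.undistortPoints(np.array(uv,float).reshape(-1,1,2),K,np.array(p["dist_coeffs"],float)).reshape(-1,2)
    d=np.c_[q,np.ones(len(q))]@R; c=-R.T@t
    return c+d*((z-c[2])/d[:,2])[:,None]
def lid(n,img,seed,thr=185):
    m=((img.min(2)>thr)).astype(np.uint8)
    m=cv2.morphologyEx(m,cv2.MORPH_OPEN,np.ones((3,3),np.uint8))
    cs,_=cv2.findContours(m,cv2.RETR_EXTERNAL,cv2.CHAIN_APPROX_NONE)
    for c in cs:
        if cv2.contourArea(c)>500 and cv2.pointPolygonTest(c,seed,False)>=0:
            w=cast(n,c,86.5)[:,:2].astype(np.float32)
            return c,cv2.minAreaRect(w)
E
python3 - <<'E'
from h import *
img=cv2.imread("pics/top0.png")
for s in ((357,160),(226,160)):
  for thr in (185,200,210):
    r=lid("top",img,s,thr)
    if r: print(s,thr,cv2.boundingRect(r[0]),r[1])
v=cv2.resize(img[95:190,180:410],None,fx=3.4,fy=3.4,interpolation=cv2.INTER_CUBIC);cv2.imwrite("pics/c1.png",v)
img2=img.min(2)
# dark spots inside
for (x0,y0,x1,y1) in ((315,108,398,182),(190,105,262,176)):
  sub=img2[y0:y1,x0:x1]; m=(sub<130).astype(np.uint8)
  n,_,st,ce=cv2.connectedComponentsWithStats(m)
  for i in range(1,n):
    if 6<=st[i,4]<60:
      p=ce[i]+[x0,y0]; print(p.round(1),st[i,4],cast("top",p,86.5)[0].round(1))
E
```

```text
(357, 160) 185 (320, 22, 245, 149) ((704.408447265625, -424.7735290527344), (326.3039245605469, 712.2434692382812), 11.924163818359375)
(357, 160) 200 (334, 113, 59, 55) ((555.6642456054688, -192.76979064941406), (125.8200454711914, 156.7747802734375), 12.341776847839355)
(226, 160) 185 (89, 14, 314, 263) ((624.3988037109375, 128.01321411132812), (433.5348205566406, 1027.6220703125), 37.22468948364258)
(226, 160) 200 (195, 111, 58, 56) ((557.1669311523438, 158.59378051757812), (127.59046936035156, 127.87321472167969), 71.57811737060547)
[359.3 114.9] 11 [ 622.7 -191.    86.5]
[381.1 116. ] 20 [ 620.8 -247.8   86.5]
[337.3 119.5] 11 [ 609.5 -133.9   86.5]
[322.5 127.8] 18 [586.7 -96.   86.5]
[390.1 155. ] 20 [ 518.  -270.6   86.5]
[331.  167.2] 19 [ 483.9 -118.8   86.5]
[211.4 112.5] 17 [624.4 193.4  86.5]
[226.2 111.7] 9 [626.8 154.5  86.5]
[246.9 118.2] 14 [609.7 100.   86.5]
[249.4 125.2] 21 [591.1  92.9  86.5]
[197.  150.5] 16 [523.3 226.4  86.5]
[235.5 163.4] 21 [490.7 125.5  86.5]
```

View pics/c1.png

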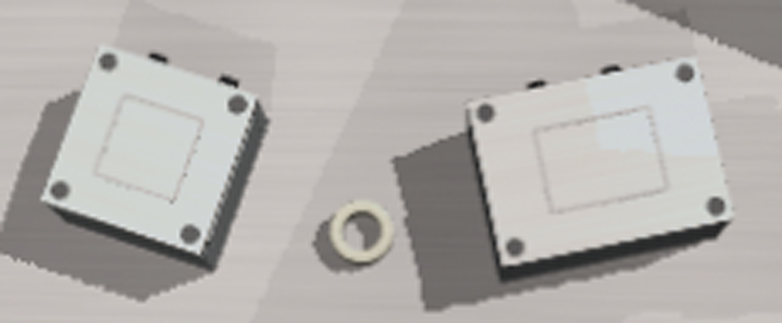

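```bash
python3 - <<'E'
from h import *
def tri(a,b):
    best=min(((np.linalg.norm(cast("top",a,z)[0]-cast("side",b,z)[0]),z) for z in range(0,400,2)))
    return best,cast("top",a,best[1])[0].round(0)
print("instr",tri((390,62),(207,128)),tri((461,97),(259,90)))
print("cab",tri((520,207),(362,47)))
# check lid spot height from both views
print("lid spot",tri((322.5,127.8),(245,193)),tri((390.1,155),(288,154)))
p=manip.camera_params("top");print(cv2.projectPoints(np.array([[189.,-516,167]]),np.array(p["rvec"],float),np.array(p["tvec"],float),np.array(p["K"]),np.array(p["dist_coeffs"]))[0])
# lid spots fit
s=np.array([[620.8,-247.8],[586.7,-96],[518,-270.6],[483.9,-118.8]]);m=np.array([[53,-78],[53,78],[-53,-78],[-53,78]])
c=s.mean(0);z=((s-c)@[1,1j])*np.conj(m@[1,1j]);yaw=np.angle(z.sum());print(c,yaw)
st=manip.read_state();y=st["eef_rot"][2];d=c-st["eef_pos"][:2]
print("twist",y-(yaw-np.pi),"dx",d@[np.cos(y),np.sin(y)],"dz",d@[-np.sin(y),np.cos(y)])
E
```

```text
instr ((np.float64(12.360484369689221), 134), array([ 751., -266.,  134.])) ((np.float64(7.46625626520021), 168), array([ 652., -437.,  168.]))
cab ((np.float64(5.066794914739576), 284), array([ 369., -531.,  284.]))
lid spot ((np.float64(12.429153866832012), 80), array([588., -96.,  80.])) ((np.float64(3.0138799965623613), 78), array([ 520., -272.,   78.]))
[[[496.45160044 286.06465738]]]
[ 552.35 -183.3 ] 0.22011504724652747
twist 0.13065057992552775 dx -455.69297435864297 dz -187.77968723209563
```

Request:
{"method": "play_rows", "body": {
  "series": [
    [[-0.012,-0.03,-0.035],0,1],
    [[-0.03,-0.03,-0.075],0,1],
    [[-0.045,-0.03,-0.115],0,1],
    [[-0.06,-0.03,-0.145],0,1],
    [[-0.1,-0.03,-0.15],0,1],
    [[-0.14,-0.03,-0.155],0.03,1],
    [[-0.18,-0.03,-0.16],0.06,1],
    [[-0.22,-0.03,-0.165],0.1,1],
    [[-0.26,-0.03,-0.17],0.131,1],
    [[-0.3,-0.03,-0.175],0.131,1],
    [[-0.34,-0.03,-0.18],0.131,1],
    [[-0.38,-0.03,-0.185],0.131,1],
    [[-0.42,-0.03,-0.188],0.131,1],
    [[-0.456,-0.03,-0.188],0.131,1],
    [[-0.456,-0.03,-0.188],0.131,1],
    [[-0.456,-0.03,-0.188],0.131,1],
    [[-0.456,-0.03,-0.188],0.131,1]
  ]
}}

```text
clock: 1.8
eef_pos: [551.8, -183.4, 196.5]
eef_rot: [-1.572, -0.001, -2.922]
wrist_force: [-0.9, -0.4, 0.5]
finger_gap: 0.6
```

```bash
python3 - <<'E'
from h import *
st=manip.read_state();img=manip.camera("wrist");cv2.imwrite("pics/w1.png",img[:,:,::-1])
g=img.min(2);m=(g<120).astype(np.uint8)
n,_,s,ce=cv2.connectedComponentsWithStats(m)
for i in range(1,n):
  if 60<=s[i,4]<3000: print(ce[i].round(1),s[i].tolist(),cast("wrist",ce[i],86.5)[0].round(1))
E
```

```text
[47.7 84.7] [41, 77, 14, 16, 175] [593.4  94.3  86.5]
[311.3 109.5] [240, 100, 159, 17, 1054] [ 622.2 -160.8   86.5]
[236.4 129.1] [229, 122, 16, 15, 186] [589.1 -94.7  86.5]
[400.2 128.9] [393, 122, 15, 15, 178] [ 623.3 -247.4   86.5]
[242.7 233.8] [236, 227, 14, 14, 146] [ 485.1 -118.    86.5]
[394.  233.4] [388, 227, 13, 14, 142] [ 519.6 -270.6   86.5]
```

View pics/w1.png

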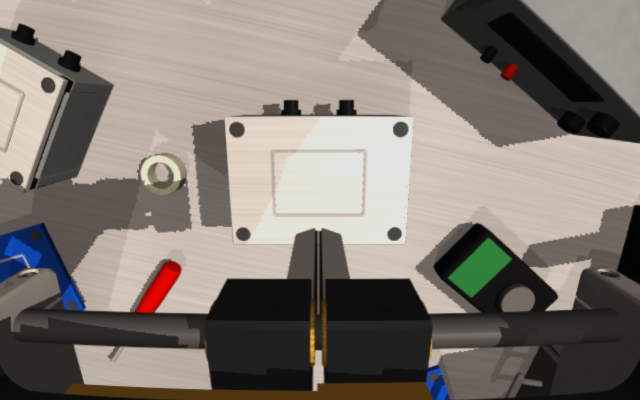

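The wrist view shows the long lid with its spots at (236,129), (400,129), (243,234) and (394,233), square to the tool. Both views give the same centre to 2 mm. I press the first corner now.

Request:
{"method": "play_rows", "body": {
  "series": [
    [[-0.03,0.03,-0.04],0,1],
    [[-0.058,0.06,-0.081],0,1],
    [[-0.058,0.09,-0.081],0,1],
    [[-0.058,0.1,-0.081],0,1],
    [[-0.058,0.105,-0.081],0,1],
    [[-0.058,0.108,-0.081],0,1],
    [[-0.058,0.11,-0.081],0,1],
    [[-0.058,0.112,-0.081],0,1],
    [[-0.058,0.114,-0.081],0,1],
    [[-0.058,0.115,-0.081],0,1],
    [[-0.058,0.116,-0.081],0,1],
    [[-0.058,0.116,-0.081],0,1]
  ]
}}

```text
clock: 3.05
eef_pos: [590.8, -91.8, 80.8]
eef_rot: [-1.572, -0.0, -2.923]
wrist_force: [-0.3, -1.1, 0.4]
finger_gap: 0.8
```

Request:
{"method": "play_rows", "body": {
  "series": [
    [[0,0.0005,0],0,1],
    [[0,0.001,0],0,1],
    [[0,0.0015,0],0,1],
    [[0,0.002,0],0,1],
    [[0,0.002,0],0,1]
  ]
}}

```text
clock: 3.55
eef_pos: [590.7, -91.7, 78.6]
eef_rot: [-1.572, -0.0, -2.923]
wrist_force: [0.2, -0.6, -0.2]
finger_gap: 0.7
```

```bash
python3 - <<'E'
from h import *
a=manip.camera("wrist")[60:300,160:480];b=manip.camera("side")[120:240,190:350]
v=np.vstack([cv2.resize(a,(400,300)),cv2.resize(b,(400,300),interpolation=cv2.INTER_CUBIC)])
cv2.imwrite("pics/w2.png",v[:,:,::-1])
E
```

```text
(no output)
```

View pics/w2.png

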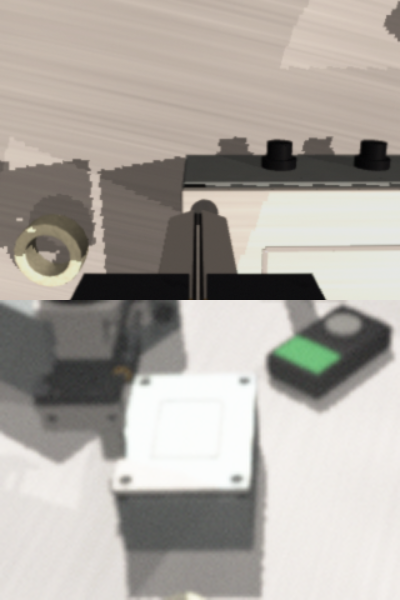

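```bash
python3 - <<'E'
from h import *
st=manip.read_state();print(st["clock"],st["eef_pos"],st["joints"],st["wrist_force"])
b=manip.camera("side");b2=manip.camera("top")
P=np.array([st["eef_pos"],[588,-95,86.5],[590.7,-91.7,180]])
for n in("side","top","wrist"):
    p=manip.camera_params(n);print(n,cv2.projectPoints(P,np.array(p["rvec"],float),np.array(p["tvec"],float),np.array(p["K"]),np.array(p["dist_coeffs"]))[0].reshape(-1,2).round(1).tolist())
v=np.hstack([b,b2[:, 150:]])[:, :]
v=np.vstack([cv2.resize(b[60:260,130:450],(640,400)) ,cv2.resize(b2[50:200,250:490],(320,200)).copy().repeat(1,0) if 0 else cv2.resize(b2[90:190,250:570],(640,200))])
cv2.imwrite("pics/s3.png",v[:,:,::-1])
E
```

```text
3.65 [590.79106587 -91.74715318  78.74348801] [-2.15735393e-01  4.87293511e-01  1.47371150e+00  8.66231850e-04
  1.18121336e+00  1.13576387e+00] [ 0.93900797 -0.16578022  0.69389406]
side [[238.3, 194.5], [239.4, 191.3], [231.9, 160.9]]
top [[320.8, 127.0], [322.1, 127.3], [321.5, 116.6]]
wrist [[318.6, 222.6], [322.5, 231.4], [318.5, 307.6]]
```

View pics/s3.png

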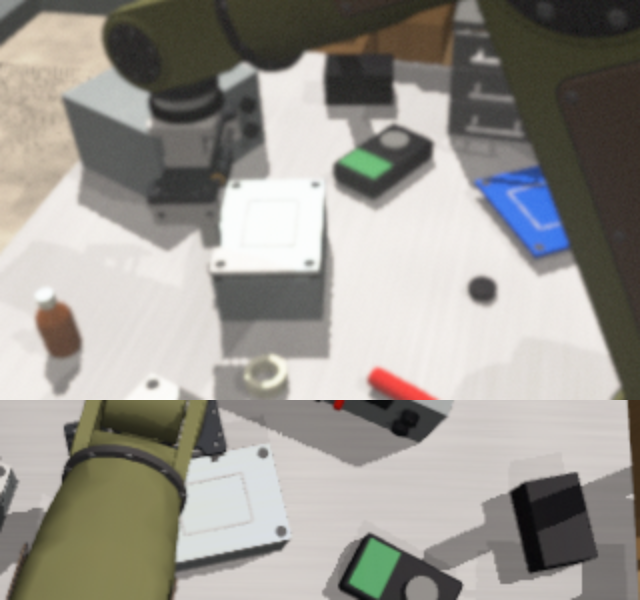

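```bash
python3 - <<'E'
from h import *
b=manip.camera("side")[135:215,205:285];w=manip.camera("wrist")[190:270,280:360]
v=np.hstack([cv2.resize(x,(400,400),interpolation=cv2.INTER_CUBIC) for x in (b,w)])
cv2.imwrite("pics/z4.png",v[:,:,::-1])
E
```

```text
(no output)
```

View pics/z4.png

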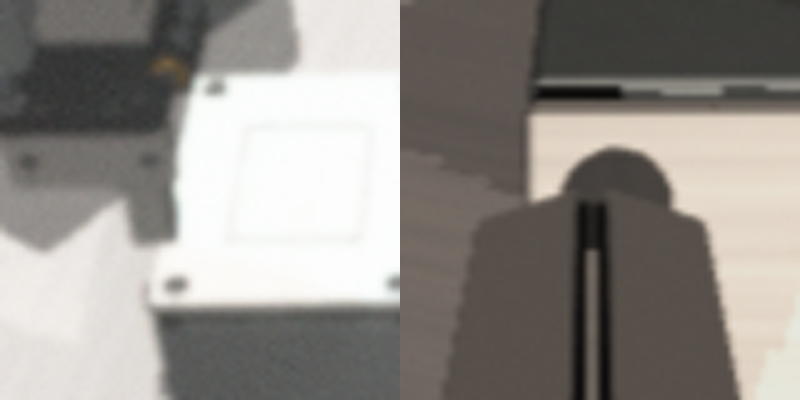

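The side view puts the fingertip at (236,183), but the TCP should project to (238,194). The force is also about zero, so the visible tip may sit above the lid. I check by projecting points along the tool axis.

```bash
python3 - <<'E'
from h import *
from scipy.spatial.transform import Rotation as Ro
st=manip.read_state();R=Ro.from_euler("xyz",st["eef_rot"]).as_matrix();print(st["eef_pos"],st["finger_gap"])
def pr(n,P):
    p=manip.camera_params(n);return cv2.projectPoints(np.array(P,float),np.array(p["rvec"],float),np.array(p["tvec"],float),np.array(p["K"]),np.array(p["dist_coeffs"]))[0].reshape(-1,2).round(1)
for o in (0,10,20,30,40):
    L=[[sx*8,-o,sz*12.5] for sx in(-1,1) for sz in(-1,1)]
    P=[st["eef_pos"]+R@np.array(l) for l in L]
    print(o,"side",pr("side",P).tolist(),"wrist",pr("wrist",P).tolist())
for z in (80,86.5,93):print(z,cast("wrist",(323,230.4),z).round(1),cast("side",(240.2,192),z).round(1))
p=manip.camera_params("wrist");print(p["K"],-cv2.Rodrigues(np.array(p["rvec"],float))[0].T@p["tvec"])
E
```

```text
[590.81233356 -91.76967565  78.78624977] 0.6886894602127196
0 side [[234.2, 198.1], [235.7, 191.0], [240.9, 198.0], [242.3, 190.9]] wrist [[300.1, 211.3], [337.3, 211.3], [300.4, 233.6], [336.9, 233.6]]
10 side [[233.6, 194.9], [235.1, 187.9], [240.3, 194.9], [241.7, 187.8]] wrist [[299.3, 215.9], [338.1, 215.9], [299.7, 239.1], [337.7, 239.1]]
20 side [[232.9, 191.8], [234.5, 184.7], [239.7, 191.7], [241.2, 184.7]] wrist [[298.4, 221.0], [339.0, 221.0], [298.8, 245.1], [338.6, 245.1]]
30 side [[232.3, 188.6], [233.9, 181.5], [239.1, 188.5], [240.6, 181.5]] wrist [[297.5, 226.5], [340.0, 226.5], [297.9, 251.6], [339.6, 251.6]]
40 side [[231.6, 185.3], [233.2, 178.3], [238.5, 185.3], [240.0, 178.2]] wrist [[296.4, 232.6], [341.1, 232.6], [296.9, 258.8], [340.6, 258.8]]
80 [[586.4 -95.8  80. ]] [[588.7 -99.7  80. ]]
86.5 [[588.7 -95.2  86.5]] [[585.3 -93.1  86.5]]
93 [[591.1 -94.5  93. ]] [[581.9 -86.5  93. ]]
[[339.88609445   0.         317.9258542 ]
 [  0.         339.88609445 197.58283702]
 [  0.           0.           1.        ]] [665.16206207 -75.08225331 297.08164529]
```

Request:
{"method": "play_rows", "body": {
  "series": [
    [[0,0.004,0],0,1],
    [[0,0.008,0],0,1],
    [[0,0.012,0],0,1],
    [[0,0.016,0],0,1],
    [[0,0.018,0],0,1],
    [[0,0.02,0],0,1],
    [[0,0.022,0],0,1],
    [[0,0.022,0],0,1]
  ]
}}

```text
clock: 4.65
eef_pos: [590.7, -91.7, 56.5]
eef_rot: [-1.572, -0.0, -2.923]
wrist_force: [0.2, -0.4, -0.6]
finger_gap: 0.4
```

Request:
{"method": "play_rows", "body": {
  "series": [
    [[0,0.001,0],0,1],
    [[0,0.002,0],0,1],
    [[0,0.003,0],0,1],
    [[0,0.004,0],0,1],
    [[0,0.004,0],0,1]
  ]
}}

```text
clock: 5.15
eef_pos: [590.6, -91.7, 52.4]
eef_rot: [-1.572, -0.001, -2.923]
wrist_force: [0.2, -0.0, -0.5]
finger_gap: 0.5
```

Request:
{"method": "play_rows", "body": {
  "series": [
    [[0,0.001,0],0,1],
    [[0,0.002,0],0,1],
    [[0,0.003,0],0,1],
    [[0,0.003,0],0,1]
  ]
}}

```text
clock: 5.55
eef_pos: [590.5, -91.7, 49.2]
eef_rot: [-1.572, -0.001, -2.923]
wrist_force: [0.1, 0.3, -0.0]
finger_gap: 0.5
```

Request:
{"method": "play_rows", "body": {
  "series": [
    [[0,0.001,0],0,1],
    [[0,0.002,0],0,1],
    [[0,0.002,0],0,1]
  ]
}}

```text
clock: 5.85
eef_pos: [590.7, -91.7, 47.9]
eef_rot: [-1.572, -0.0, -2.923]
wrist_force: [-2.1, 0.6, 5.9]
finger_gap: 0.7
```

Request:
{"method": "play_rows", "body": {
  "series": [
    [[0,0.001,0],0,1],
    [[0,0.002,0],0,1],
    [[0,0.002,0],0,1]
  ]
}}

```text
clock: 6.15
eef_pos: [590.9, -91.6, 46.8]
eef_rot: [-1.572, 0.0, -2.923]
wrist_force: [-3.9, 1.3, 8.9]
finger_gap: 0.4
```

Contact comes at a TCP reading of about 48.5, so the real tip sits about 38 mm above the stated TCP. The corner should be home at a reading near 41.5. I keep pressing.

Request:
{"method": "play_rows", "body": {
  "series": [
    [[0,0.002,0],0,1],
    [[0,0.003,0],0,1],
    [[0,0.004,0],0,1],
    [[0,0.004,0],0,1]
  ]
}}

```text
clock: 6.55
eef_pos: [591.2, -91.5, 43.8]
eef_rot: [-1.572, 0.001, -2.922]
wrist_force: [-4.5, 2.6, 9.4]
finger_gap: 0.5
```

Request:
{"method": "play_rows", "body": {
  "series": [
    [[0,0.001,0],0,1],
    [[0,0.002,0],0,1],
    [[0,0.003,0],0,1],
    [[0,0.003,0],0,1]
  ]
}}

```text
clock: 6.95
eef_pos: [591.4, -91.4, 41.9]
eef_rot: [-1.571, 0.002, -2.922]
wrist_force: [-4.2, 2.3, 10.6]
finger_gap: 0.3
```

Request:
{"method": "play_rows", "body": {
  "series": [
    [[0,0.001,0],0,1],
    [[0,0.002,0],0,1],
    [[0,0.003,0],0,1],
    [[0,0.003,0],0,1]
  ]
}}

```text
clock: 7.35
eef_pos: [591.7, -91.3, 41.3]
eef_rot: [-1.571, 0.003, -2.922]
wrist_force: [-11.0, 3.1, 24.2]
finger_gap: 0.9
```

Request:
{"method": "play_rows", "body": {
  "series": [
    [[0,-0.012,0],0,1],
    [[0,-0.025,0],0,1],
    [[0.035,-0.025,0],0,1],
    [[0.075,-0.025,0],0,1],
    [[0.114,-0.025,0],0,1],
    [[0.115,-0.025,0],0,1],
    [[0.115,-0.016,0],0,1],
    [[0.115,-0.01,0],0,1],
    [[0.115,-0.007,0],0,1],
    [[0.115,-0.006,0],0,1],
    [[0.115,-0.005,0],0,1],
    [[0.115,-0.004,0],0,1],
    [[0.115,-0.003,0],0,1],
    [[0.115,-0.002,0],0,1],
    [[0.115,-0.001,0],0,1],
    [[0.115,0,0],0,1],
    [[0.115,0.001,0],0,1],
    [[0.115,0.002,0],0,1],
    [[0.115,0.002,0],0,1]
  ]
}}

```text
clock: 9.25
eef_pos: [480.3, -115.9, 40.7]
eef_rot: [-1.571, 0.004, -2.922]
wrist_force: [-13.8, 6.8, 32.2]
finger_gap: 0.3
```

Request:
{"method": "play_rows", "body": {
  "series": [
    [[0,-0.014,0],0,1],
    [[0,-0.03,0],0,1],
    [[0,-0.03,0.04],0,1],
    [[0,-0.03,0.08],0,1],
    [[0,-0.03,0.12],0,1],
    [[0,-0.03,0.16],0,1],
    [[0,-0.03,0.162],0,1],
    [[0,-0.016,0.162],0,1],
    [[0,-0.01,0.162],0,1],
    [[0,-0.008,0.162],0,1],
    [[0,-0.006,0.162],0,1],
    [[0,-0.005,0.162],0,1],
    [[0,-0.004,0.162],0,1],
    [[0,-0.003,0.162],0,1],
    [[0,-0.002,0.162],0,1],
    [[0,-0.001,0.162],0,1],
    [[0,0,0.162],0,1],
    [[0,0.001,0.162],0,1],
    [[0,0.001,0.162],0,1]
  ]
}}

```text
clock: 11.15
eef_pos: [515.4, -273.2, 41.2]
eef_rot: [-1.57, 0.003, -2.92]
wrist_force: [-12.2, 2.3, 20.6]
finger_gap: 0.5
```

Request:
{"method": "play_rows", "body": {
  "series": [
    [[0,-0.014,0],0,1],
    [[0,-0.03,0],0,1],
    [[-0.035,-0.03,0],0,1],
    [[-0.075,-0.03,0],0,1],
    [[-0.114,-0.03,0],0,1],
    [[-0.114,-0.03,0],0,1],
    [[-0.114,-0.016,0],0,1],
    [[-0.114,-0.01,0],0,1],
    [[-0.114,-0.008,0],0,1],
    [[-0.114,-0.006,0],0,1],
    [[-0.114,-0.005,0],0,1],
    [[-0.114,-0.004,0],0,1],
    [[-0.114,-0.003,0],0,1],
    [[-0.114,-0.002,0],0,1],
    [[-0.114,-0.001,0],0,1],
    [[-0.114,0,0],0,1],
    [[-0.114,0.001,0],0,1],
    [[-0.114,0.002,0],0,1],
    [[-0.114,0.002,0],0,1]
  ]
}}

```text
clock: 13.05
eef_pos: [626.2, -248.7, 41.1]
eef_rot: [-1.57, 0.003, -2.921]
wrist_force: [-5.9, 2.0, 9.1]
finger_gap: 0.6
```

Request:
{"method": "play_rows", "body": {
  "series": [
    [[0,0.001,0],0,1],
    [[0,0.002,0],0,1],
    [[0,0.003,0],0,1],
    [[0,0.003,0],0,1]
  ]
}}

```text
clock: 13.45
eef_pos: [626.5, -249.1, 40.9]
eef_rot: [-1.569, 0.005, -2.921]
wrist_force: [-8.8, 3.4, 20.3]
finger_gap: 0.6
```

All four corners are at their stops. I rise to the centre and measure the lid.

Request:
{"method": "play_rows", "body": {
  "series": [
    [[0,-0.02,0],0,1],
    [[0,-0.05,0],0,1],
    [[0,-0.09,0],0,1],
    [[0.02,-0.13,-0.03],0,1],
    [[0.04,-0.155,-0.06],0,1],
    [[0.058,-0.155,-0.081],0,1],
    [[0.058,-0.155,-0.081],0,1],
    [[0.058,-0.155,-0.081],0,1]
  ]
}}

```text
clock: 14.25
eef_pos: [551.3, -182.8, 195.9]
eef_rot: [-1.568, 0.006, -2.921]
wrist_force: [0.5, -0.0, 0.1]
finger_gap: 0.4
```

```bash
python3 - <<'E'
from h import *
st=manip.read_state();print(st["clock"],st["eef_pos"],st["wrist_force"])
img=manip.camera("wrist");side=manip.camera("side")
v=np.hstack([cv2.resize(img[80:280,200:440],(480,400)),cv2.resize(side[130:230,215:295],(320,400),interpolation=cv2.INTER_CUBIC)])
cv2.imwrite("pics/f1.png",v[:,:,::-1])
for i0,src in (("before","pics/w1.png"),("now",None)):
  if src: continue
  g=img.min(2);n,_,s,ce=cv2.connectedComponentsWithStats((g<120).astype(np.uint8))
  Q=[ce[i] for i in range(1,n) if 80<=s[i,4]<260 and 10<s[i,2]<20 and 10<s[i,3]<20 and 200<ce[i][0]<440]
  for z in (79.5,86.5):
    W=cast("wrist",Q,z);print(z,W.round(1).tolist())
    if len(W)==4: print([round(float(np.linalg.norm(W[a]-W[b])),1) for a,b in((0,1),(2,3),(0,2),(1,3))])
E
```

```text
14.25 [ 551.27082255 -182.77587413  195.94478897] [ 0.48255514 -0.03971983  0.06480262]
79.5 [[589.8, -95.0, 79.5], [623.6, -247.2, 79.5], [486.2, -118.1, 79.5], [520.1, -270.4, 79.5]]
[155.9, 156.1, 106.2, 106.1]
86.5 [[590.5, -96.5, 86.5], [623.6, -245.5, 86.5], [489.1, -119.1, 86.5], [522.3, -268.2, 86.5]]
[152.6, 152.8, 103.9, 103.8]
```

View pics/f1.png

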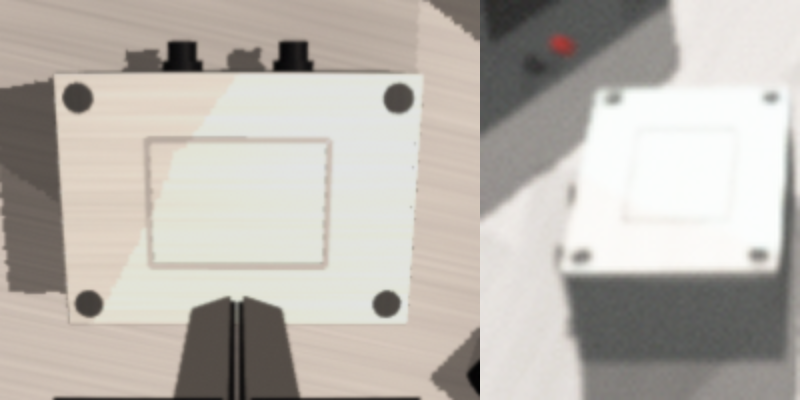

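The four spots sit 156 x 106 mm apart when cast onto the home height of 79.5, so the lid looks flat and home. There is time for a second press round to confirm every corner is at its stop.

Request:
{"method": "play_rows", "body": {
  "series": [
    [[-0.03,0.04,-0.04],0,1],
    [[-0.058,0.08,-0.081],0,1],
    [[-0.058,0.12,-0.081],0,1],
    [[-0.058,0.14,-0.081],0,1],
    [[-0.058,0.148,-0.081],0,1],
    [[-0.058,0.152,-0.081],0,1],
    [[-0.058,0.154,-0.081],0,1],
    [[-0.058,0.155,-0.081],0,1],
    [[-0.058,0.156,-0.081],0,1],
    [[-0.058,0.157,-0.081],0,1],
    [[-0.058,0.157,-0.081],0,1]
  ]
}}

```text
clock: 15.45
eef_pos: [592.3, -92.3, 41.0]
eef_rot: [-1.567, 0.008, -2.922]
wrist_force: [-5.9, -0.8, 15.0]
finger_gap: 0.7
```

Request:
{"method": "play_rows", "body": {
  "series": [
    [[0,-0.014,0],0,1],
    [[0,-0.02,0],0,1],
    [[0.035,-0.02,0],0,1],
    [[0.075,-0.02,0],0,1],
    [[0.114,-0.02,0],0,1],
    [[0.114,-0.01,0],0,1],
    [[0.114,-0.005,0],0,1],
    [[0.114,-0.002,0],0,1],
    [[0.114,-0.001,0],0,1],
    [[0.114,0,0],0,1],
    [[0.114,0.001,0],0,1],
    [[0.114,0.001,0],0,1]
  ]
}}

```text
clock: 16.65
eef_pos: [482.1, -117.1, 40.8]
eef_rot: [-1.566, 0.009, -2.921]
wrist_force: [-9.8, 1.6, 23.1]
finger_gap: 0.6
```

Request:
{"method": "play_rows", "body": {
  "series": [
    [[0,-0.014,0],0,1],
    [[0,-0.02,0],0,1],
    [[0,-0.02,0.04],0,1],
    [[0,-0.02,0.08],0,1],
    [[0,-0.02,0.12],0,1],
    [[0,-0.02,0.16],0,1],
    [[0,-0.02,0.162],0,1],
    [[0,-0.01,0.162],0,1],
    [[0,-0.005,0.162],0,1],
    [[0,-0.002,0.162],0,1],
    [[0,-0.001,0.162],0,1],
    [[0,0,0.162],0,1],
    [[0,0.001,0.162],0,1],
    [[0,0.001,0.162],0,1]
  ]
}}

```text
clock: 18.05
eef_pos: [517.7, -274.9, 41.2]
eef_rot: [-1.566, 0.009, -2.921]
wrist_force: [0.0, 2.6, 4.0]
finger_gap: 0.6
```

Request:
{"method": "play_rows", "body": {
  "series": [
    [[0,-0.014,0],0,1],
    [[0,-0.02,0],0,1],
    [[-0.035,-0.02,0],0,1],
    [[-0.075,-0.02,0],0,1],
    [[-0.114,-0.02,0],0,1],
    [[-0.114,-0.01,0],0,1],
    [[-0.114,-0.005,0],0,1],
    [[-0.114,-0.002,0],0,1],
    [[-0.114,-0.001,0],0,1],
    [[-0.114,0,0],0,1],
    [[-0.114,0.001,0],0,1],
    [[-0.114,0.002,0],0,1],
    [[-0.114,0.002,0],0,1]
  ]
}}

```text
clock: 19.35
eef_pos: [629.0, -250.3, 41.1]
eef_rot: [-1.565, 0.01, -2.921]
wrist_force: [-2.6, 0.5, 5.9]
finger_gap: 0.5
```

Request:
{"method": "play_rows", "body": {
  "series": [
    [[0,-0.02,0],0,1],
    [[0,-0.05,0],0,1],
    [[0,-0.09,0],0,1],
    [[0.02,-0.13,-0.03],0,1],
    [[0.04,-0.155,-0.06],0,1],
    [[0.058,-0.155,-0.081],0,1],
    [[0.058,-0.155,-0.081],0,1],
    [[0.058,-0.155,-0.081],0,1]
  ]
}}

```text
clock: 20.15
eef_pos: [553.1, -183.4, 195.7]
eef_rot: [-1.565, 0.01, -2.921]
wrist_force: [1.0, -0.7, 0.0]
finger_gap: 0.8
```

```bash
python3 - <<'E'
from h import *
img=manip.camera("wrist");side=manip.camera("side")[:,:,::-1];s0=cv2.imread("pics/side0.png")
n,_,s,ce=cv2.connectedComponentsWithStats((img.min(2)<120).astype(np.uint8))
Q=[ce[i] for i in range(1,n) if 80<=s[i,4]<260 and 10<s[i,2]<20 and 10<s[i,3]<20 and 200<ce[i][0]<440]
W=cast("wrist",Q,79.5);print(W.round(1).tolist())
if len(W)==4: print([round(float(np.linalg.norm(W[a]-W[b])),1) for a,b in((0,1),(2,3),(0,2),(1,3))])
# square lid: shift of its patch in the side view since the start
t=s0[245:335,160:262];r=cv2.matchTemplate(side[225:355,140:282].copy(),t,cv2.TM_CCOEFF_NORMED);print("square",cv2.minMaxLoc(r)[1:4:2],"unmoved=(20,20)")
st=manip.read_state();print(st["clock"],st["eef_pos"],st["wrist_force"])
print(manip.sign_off())
E
```

```text
[[589.8, -95.1, 79.5], [623.5, -247.4, 79.5], [486.1, -118.1, 79.5], [520.2, -270.4, 79.5]]
[156.0, 156.0, 106.2, 105.8]
square (0.9868153929710388, (20, 20)) unmoved=(20,20)
20.25 [ 553.38144158 -183.89546155  194.81175879] [ 0.49220109  0.65070634 -0.09383311]
the job is handed in; nothing more can be done
None
```

The long housing is sealed. I pressed its lid down corner by corner with the shut fingers, then went round all four a second time. I handed the job in at about 20 s with the tool well above the lid.

- **Presses:** in the first round each corner stopped firmly at 20 to 32 N. In the second round the stop heights agreed within 0.4 mm. Two of those corners were touched at only 4 to 6 N, so the second round was just a light check there.
- **Camera check:** the four lid spots sit 156 x 106 mm apart when placed at the home height, and opposite sides match. So the lid is flat and home, to within about 1 mm by this method.
- **Square lid:** it had not moved in the side view.
- **What disagreed:** contact came with the reported TCP about 38 mm lower than the given tool geometry implies. The camera views showed the same offset. I therefore pressed by force and stop height rather than by the nominal height.

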